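Prove the breaker, then hold a tube on the touch mixer

ROBOT

A 6-joint arm with a two-finger parallel gripper is mounted at the origin on a cart in front of the work surface, level with it; the furniture and walls round the work are solid. World frame = base frame: x ahead of the robot, y to its left, z up, the work surface at z = 0. Lengths are in m, angles in degrees, forces in N, time in s.
With the tool pointing down it reaches from about 0.4 to 0.825 m from the base axis. Payload 7 kg.
Tool frame: the origin (TCP) lies between the finger pads; the fingertips stand 17 mm ahead of it and the grasp point (between the pads) lies 2 mm behind it; z points along the fingers, y is the line along which they close (so a half turn about z gives the same grasp; the last joint's range is limited). The gripper opens to 88 mm and grips with 3 to 60 N. Pads are 19 mm wide; open, the fingers measure 130 mm over their backs; the gripper's body (78 mm by 193 mm) begins 47 mm behind the grasp point.
Start: joints at [-52.42, 20.546, 0.682, 0, -70.136, -16.507], TCP at [0.243, -0.63, 0.244] pointing down, gripper open.
Joint ranges: [-176.03, 176.03], [-82.01, 121.73], [-58.28, 71.71], [-173.87, 95.51], [-174.79, -0.11], [-173.66, 173.66]. Speed limits (degrees/s): [136.94, 136.94, 172.46, 180, 180, 180].

INTERFACE

Orientations are given as [roll, pitch, yaw] about the fixed x, y, z axes, in that order (R = Rz(yaw) Ry(pitch) Rx(roll)).
In Python, from cell import r gives the robot as it stands. The module is installed in compiled form; this text tells all that it offers.
- The arm moves only by the tool servo_tool, never from a script. Its argument "increments" is text: rows parted by semicolons, each of 7 numbers parted by spaces: the shift along the world's x, y, z in cm, then the turn, a rotation vector about the world's x, y, z in rad, then the finger opening in cm, from 0 to 8.76. A call has exactly 8 rows; each row shifts and turns the commanded pose from where the row before left it; what a row does not reach is not made up. A row lasts 1/10 s, in which the tool goes at most 50 mm and 8.59 degrees, less where a joint would pass 70% of its speed; a pose out of reach is approached as far as the arm can. A call with a gripper value outside its range is refused whole. The fingers move at their own pace and stop on an object; "force" is the grip in N (left out, the last holds). Time passes only in rows, so rows that do not move let the fingers close, or fill a call up. It gives the time, the measured TCP pose, the force, the opening and the grip force at its end, in the units of the state.
- r.read_state(): the state, without advancing time (a new reading comes with each control period).
- r.capture(name): name is "scene" or "top"; returns the picture (480x640x3 uint8, red, green, blue); there is no depth.
- r.camera_model(name): a dict with "vfov" (degrees; the focal length in pixels is half the picture's height over the tangent of half this angle, whatever the lens; pixels are square), "cx", "cy" (the principal point, pixels), "k1" (the pictures are not rectified: a ray, as slopes to the right and down, at radius r is drawn at 1 + k1 r^2 times it, then the intrinsics apply), "rvec" (rotation vector, rad) and "tvec" (3), from world to camera coordinates, as OpenCV has them. Camera axes: x right, y down, z forward; pixel columns grow to the right and rows downward; lengths in m; the calibration is good to about 2 mm. A picture is of the moment at which its call begins. camera_model takes no time and is no camera call.
- r.close_job(): hands the job in; it is judged then, once.
The state is a dict: "t": time; "q": joint angles; "dq": joint speeds; "joint_efforts": joint torques, N m; "eef_pos": TCP position; "tool_rot": TCP orientation; "contact_force": force on the tool from outside, world axes, zero at the start; "ft_torque": the same for the moment, N m; "grip_width": opening from 0.0 (shut) to 1.0 (fully open); "grasp_force": force on a finger pad.
Only numpy, scipy, OpenCV 4.12 (cv2) and the standard library are available. Lean on these libraries where they do the work, as an engineer would, in place of code of your own. Each camera call takes 0.05 s, during which the arm holds its last target. There are 200 camera calls.

TASK

The touch mixer is fed through the residual-current breaker in the sloped outlet box beside it. First prove the breaker: press its test button so that the lever drops by itself, then push the lever back up until it latches and stays up. Then take the tall tube out of the metal block, set it upright in the mixer's rubber cup and press it straight down against the cup's spring until the cup meets its stop, without forcing it; finish while still gripping the tube and holding the cup down on its stop, with the short tubes, the timer and the rubber stopper left where they are.

Things in the scene. Friction and masses are not known exactly. Their poses are not given: they have to be found in the camera images.
- station: One fixed unit. Origin on the worktop under the cup's axis: white touch mixer, 132 (x) x 106 (y) x 93 mm, black rubber cup on top. 185 mm to +y, 10 mm to -x: middle of a grey wedge-shaped outlet box, 110 (x) x 120 (y) mm, 38 mm high in front, 89 at the back; its face rises 25 degrees towards +x and bears the breaker's white front, 50 x 90 mm, 7 mm proud: lever at y = 161 mm, button at y = 211 mm.
- button_top (a point): Middle of the top of the round test button, 16 mm in diameter, standing 9 mm proud of the breaker's front; it is pressed in along the normal of the sloped face (vertical tipped 25 degrees towards the station's -x; a vertical push works too).
- test_button (a joint): Travel of the test button, m: 0 out, 0.005 fully in. Sprung, 1.5 N at the start to 4 N fully in; it trips the lever after about 1 mm.
- lever_tip (a point): Middle of the tip of the breaker's black toggle lever, 24 mm wide (station y), 7 to 9 mm thick, 30 mm long from a hinge along the station's y axis, 6 mm under the breaker's front. The tip is 20 mm above that front, and 30 mm further down the slope once dropped.
- rcd_lever (a joint): Lever angle, rad: about 0.02 up and latched (leans up the slope, station +x), 1.05 dropped (leans to -x). A spring drives it down, 0.7 N at the tip when dropped, 1.3 N when up. To latch, push it up the slope from below past 0 to its stop at -0.15 (3 N at the tip), button out; the catch snaps in and it stays up when let go.
- mixer_cup (a joint): Travel of the cup downward, m: 0 up, 0.006 on its hard stop. Sprung: 2.5 N at the start, 7.5 N at the stop; beyond that it is rigid.
- cup_floor (a point): Middle of the floor of the cup's recess, 117.5 mm above the worktop with the cup up. The recess is a funnel 20 mm deep, about 20 mm wide at the floor and 36 mm at the mouth; the cup is 48 mm wide outside. Moves with the cup.
- tube_block: Plain aluminium tube block, fixed, 86 mm (x) x 136 mm (y), 52 mm high, with six upright blind holes 17.8 mm wide and 42 mm deep at x = -21, +21 and y = -45, 0, +45 mm. Origin: centre of its underside.
- tall_tube: The tall tube: sealed amber tube with a round bottom, 16 mm in diameter, 130 mm long in all, with a black ribbed screw cap (20 mm in diameter, the top 21 mm). 30 g. Stands upright in one of the block's holes, 30 mm higher than the other two. Origin: lowest point of its round bottom, z along the tube to the cap.
- short_tube_a: Short tube of the same make, 100 mm long, in another hole. Origin: lowest point. To be left alone.
- short_tube_b: Second short tube, 100 mm long, in another hole. Origin: lowest point. To be left alone.
- timer: White bench timer, 66 x 58 x 20 mm, lying loose on the worktop behind the tube block, right of the mixer. Origin: centre of its underside. To be left alone.
- rubber_stopper: Loose red-brown rubber stopper, 35 mm wide, 30 mm high, in front of the outlet box. Origin: centre of its underside. To be left alone.

How it is judged (in metres and radians):
On the way, in this order (a step that is already met when the one before it is completed fails the run):
1. The test button is pressed in and the lever has dropped (value of joint rcd_lever above 0.9 rad and value of joint test_button above 0.0005 m), for 0.02 s.
2. The lever is back up and stays there by itself, the breaker no longer touched (value of joint rcd_lever below 0.12 rad and value of joint test_button below 0.001 m and contact force between the fingers and station below 0.1 N), for 0.2 s.
3. The tall tube is held over the cup by the fingers, out of the block (horizontal distance between tall_tube and cup_floor below 0.03 m and z of tall_tube in the frame of cup_floor above -0.004 m and contact force between the fingers and tall_tube above 1 N), for 0.1 s.
At the end, for the whole second after the job is handed in: The fingers still grip the tall tube and hold it still and upright (within 11 degrees) in the cup, 10 mm from centre at most, cup travel over 5 of 6 mm, with 5 to 35 N; they touch nothing else. Lever latched up, button out. Short tubes moved under 10 mm, timer and stopper under 20 mm (value of joint mixer_cup above 0.005 m and contact force between tall_tube and station between 5 and 35 N and horizontal distance between tall_tube and cup_floor below 0.01 m and angle between tall_tube's own z axis and vertical below 0.2 rad and contact force between the fingers and tall_tube above 1 N and contact force between the fingers and station below 0.2 N and value of joint rcd_lever below 0.12 rad and value of joint test_button below 0.001 m and linear speed of tall_tube below 0.02 m/s and distance of each of short_tube_a, short_tube_b from where it was at the start of the episode below 0.01 m and distance of each of timer, rubber_stopper from where it was at the start of the episode below 0.02 m); the arm keeps its last pose, push and grip.
It fails at once if the tube is forced onto the cup with more than 50 N (contact force between tall_tube and station above 50 N).
It fails at once if a short tube, the timer or the stopper is disturbed (distance of any of short_tube_a, short_tube_b from where it was at the start of the episode above 0.02 m or distance of any of timer, rubber_stopper from where it was at the start of the episode above 0.04 m).
It also fails if it takes over 58 s, if anything falls off the work surface, if the arm or the gripper's body presses on something with over 40 N, if the wrist force passes 120 N, or if a joint passes its speed limit or range.

## Working session

There is one attempt and no reset: what is moved stays moved. The work goes in short steps, Python scripts to look and compute and a tool call to move; the robot and the scene stay as the last step left them, time stands still between calls to the robot, and variables do not carry over. Pictures are saved under pics/ and viewed, at most 14 in all, crops included, and the job is handed in when it is done.

Besides the shell and the picture viewer there is one more tool, called after "Call:" as name(argument=value, ...) on one line, values as JSON. servo_tool: Moves the arm, as the interface text tells. Its arguments: {"type":"object","properties":{"increments":{"type":"string"},"force":{"type":"number"}},"required":["increments"]}

```bash
mkdir -p pics
python3 - <<'E'
from cell import r
import cv2
s=r.read_state();print(s)
for n in("scene","top"):
    print(r.camera_model(n)); cv2.imwrite(f"pics/{n}0.png",r.capture(n)[:,:,::-1])
E
```

```text
{'t': 0.0, 'q': array([-5.24193182e+01,  2.05916291e+01,  6.32743145e-01, -1.96145493e-02,
       -7.01353941e+01, -1.65074180e+01]), 'dq': array([-0.07432298, -0.06775754,  0.05483815, -0.07587575, -0.00228965,
        0.01748214]), 'joint_efforts': array([ 3.63186173e-04, -5.82717276e+01,  2.93063056e+01,  6.99750915e+00,
        7.07254512e-03, -1.53140181e-04]), 'eef_pos': array([ 0.24251447, -0.6294297 ,  0.24261423]), 'tool_rot': array([ 1.79904366e+02, -9.11243867e-03, -1.58933409e+02]), 'contact_force': array([-0.12980343, -1.0499124 ,  0.10495867]), 'ft_torque': array([ 0.02767466,  0.04529389, -0.0303718 ]), 'grasp_force': 0.0, 'grip_width': 0.9966900627531778}
{'vfov': 43.90508579325499, 'cx': 306.0984365350348, 'cy': 239.4108461646337, 'k1': -0.06977554709242545, 'rvec': array([ 2.04937745, -0.94215837,  0.46673385]), 'tvec': array([-0.37612466,  0.29369621,  1.21973394])}
{'vfov': 46.94223248995522, 'cx': 323.70176987209624, 'cy': 248.67110116354206, 'k1': 0.042805915765920056, 'rvec': array([ 2.16117268, -2.11303876,  0.16388817]), 'tvec': array([-0.07803433,  0.51908997,  1.4106632 ])}
```

View pics/scene0.png

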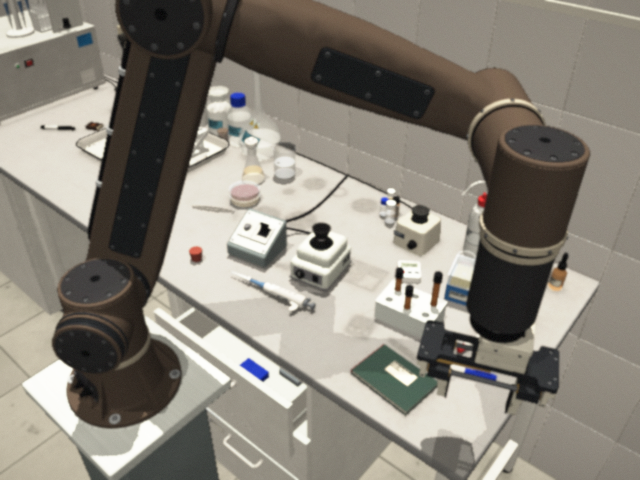

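View pics/top0.png

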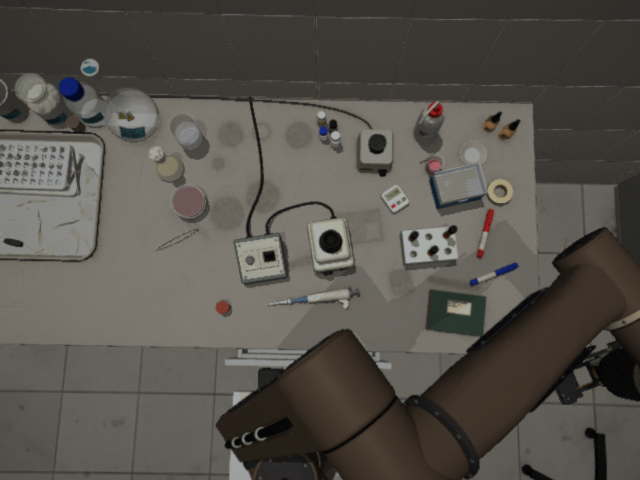

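The scene view shows the outlet box near (257,237), the mixer at (320,260) and the block at (410,305), with the tall tube probably at (437,275). The top view shows the box at (261,259), the cup at (331,242) and the block at (430,247). I'll crop in for detail.

```bash
python3 - <<'E'
import cv2,numpy as np
a=cv2.imread("pics/scene0.png")[200:340,220:460];b=cv2.imread("pics/top0.png")[190:290,225:465]
f=lambda im,k:cv2.resize(im,None,fx=k,fy=k,interpolation=cv2.INTER_CUBIC)
c=np.vstack([f(a,2.5),f(b,2.5)]);print(c.shape);cv2.imwrite("pics/c1.png",c)
E
cat > h.py <<'E'
import numpy as np,cv2
from cell import r
from scipy.optimize import least_squares
from scipy.spatial.transform import Rotation as R
def K(n):
    m=r.camera_model(n);f=240/np.tan(np.radians(m["vfov"]/2));return m,f
def proj(n,P):
    m,f=K(n);c=np.atleast_2d(P)@cv2.Rodrigues(m["rvec"])[0].T+m["tvec"]
    s=c[:,:2]/c[:,2:];s=s*(1+m["k1"]*(s**2).sum(1,keepdims=True));return s*f+[m["cx"],m["cy"]]
def ray(n,uv):
    m,f=K(n);d=(np.array(uv,float)-[m["cx"],m["cy"]])/f;s=d.copy()
    for _ in range(20): s=d/(1+m["k1"]*(s@s))
    M=cv2.Rodrigues(m["rvec"])[0];return -M.T@m["tvec"],M.T@np.r_[s,1]
def atz(n,uv,z):
    o,d=ray(n,uv);return o+d*(z-o[2])/d[2]
E
```

```text
(600, 600, 3)
```

View pics/c1.png

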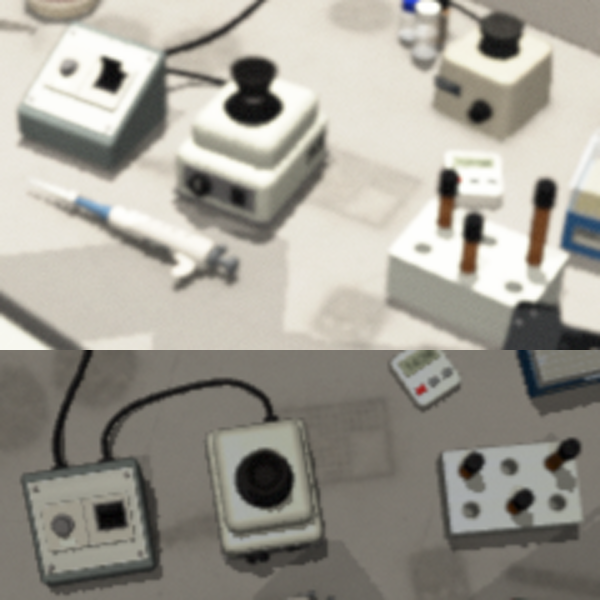

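```bash
cat >> h.py <<'E'
S=lambda x,y:(220+x/2.5,200+y/2.5)
T=lambda x,y:(225+x/2.5,190+(y-350)/2.5)
def fit(obs,x0):
    names=[o[0] for o in obs];P=np.array([o[1] for o in obs])/1000;uv=np.array([o[2] for o in obs])
    def W(p,P): return R.from_euler('z',p[2]).apply(P)+[p[0],p[1],0]
    def res(p):
        w=W(p,P);return np.concatenate([(proj(n,x)[0]-u) for n,x,u in zip(names,w,uv)])
    s=least_squares(res,x0,loss='soft_l1');return s.x,res(s.x).reshape(-1,2),W
a=np.radians(25);n=np.array([-np.sin(a),0,np.cos(a)]);u=np.array([np.cos(a),0,np.sin(a)])
mid=lambda y:np.array([-10,y,63.5])
hinge=mid(161)+n*1
lev=lambda q:hinge+30*(np.cos(np.pi/6-q)*n+np.sin(np.pi/6-q)*u)
btn=mid(211)+16*n
E
python3 - <<'E'
from h import *
st=[("scene",(0,0,137.5),S(254,68)),("top",(0,0,137.5),T(264,477)),("scene",btn,S(68,67)),("top",btn,T(63,524)),
("top",(45,245,89),T(24,473)),("top",(45,125,89),T(142,458)),("scene",(45,245,89),S(62,24)),("scene",(45,125,89),S(163,50)),
("scene",(-65,125,38),S(115,143)),("scene",(-65,245,38),S(20,105)),("top",(-65,245,38),T(45,582)),("top",(-65,125,38),T(156,570))]
p,e,W=fit(st,[.5,0,0]);print(p,np.degrees(p[2]));print(e.round(1))
print("lev",W(p,lev(.02)/1e3),"drop",W(p,lev(1.05)/1e3),"btn",W(p,btn/1e3))
print(((proj("top",W(p,lev(.02)/1e3))-[225,190])*2.5+[0,350]),((proj("scene",W(p,lev(.02)/1e3))-[220,200])*2.5))
bl=[("top",(43,68,52),T(443,452)),("top",(43,-68,52),T(577,443)),("top",(-43,-68,52),T(581,520)),("top",(-43,68,52),T(446,531)),
("scene",(43,68,52),S(428,195)),("scene",(-43,68,52),S(388,255)),("scene",(-21,45,52),S(422,248)),("scene",(-21,-45,52),S(513,287)),("scene",(21,0,52),S(487,240)),
("top",(21,0,52),T(509,467)),("top",(-21,45,52),T(472,510)),("top",(-21,-45,52),T(556,503))]
p,e,W=fit(bl,[.5,-.3,0]);print(p,np.degrees(p[2]));print(e.round(1))
for z in(0.010,.14):
    t=W(p,np.array([.021,-.045,z]));print(t,(proj("top",t)-[225,190])*2.5+[0,350],(proj("scene",t)-[220,200])*2.5)
for nm,uv,z in(("tall",T(569,447),.14),):print(atz("top",uv,z))
print(atz("scene",S(545,184),.14))
print("timer",atz("top",T(425,378),.02),"stopper",atz("top",(223,308),.03))
E
```

```text
[ 0.53103728 -0.08686024  0.17019909] 9.751689418834166
[[-0.5  1.7]
 [ 1.4 -2.3]
 [-1.1 -0.4]
 [ 0.7  1.4]
 [-0.7 -0.6]
 [-1.1 -1.4]
 [ 4.2 -2.1]
 [ 2.1  0.8]
 [-2.   2.3]
 [-2.6  2.5]
 [-0.7  0.4]
 [ 0.6 -1.6]]
lev [0.49548264 0.07038966 0.09433846] drop [0.46922839 0.06587756 0.08154466] btn [0.4787787  0.11825193 0.07800092]
[[110.66224438 510.06133067]] [[109.48211569  63.35052198]]
[ 0.53691397 -0.34258019  0.10502033] 6.0172217061965085
[[-0.1 -0.6]
 [-1.8 -1.3]
 [ 0.6  0.4]
 [ 2.2  0.2]
 [ 1.1  2.4]
 [-1.  -1. ]
 [-0.9  0.3]
 [-1.1  0.4]
 [-0.6  0.7]
 [ 0.4 -0.5]
 [-0.3 -0.4]
 [ 0.7 -0.5]]
[ 0.5625155  -0.38513089  0.01      ] [[544.56458729 469.29611181]] [[525.03120639 294.52431197]]
[ 0.5625155  -0.38513089  0.14      ] [[572.48435443 445.87870605]] [[543.70717722 185.65605125]]
[ 0.5613224  -0.38171857  0.14      ]
[ 0.56516049 -0.38484106  0.14      ]
timer [ 0.65795494 -0.25552616  0.02      ] stopper [0.36056915 0.19177501 0.03      ]
```

Run:
```python
from h import *
print("cup",atz("scene",S(254,68),.1375),atz("top",T(264,477),.1375))
print("btn",atz("scene",S(68,67),.078),atz("top",T(63,524),.078))
im={n:cv2.imread(f"pics/{n}0.png") for n in("scene","top")}
# dark disc of cup in top & button dark blob centroid
def blob(n,x0,x1,y0,y1,th):
    g=cv2.cvtColor(im[n],cv2.COLOR_BGR2GRAY)[y0:y1,x0:x1].astype(float)
    w=np.clip(th-g,0,None);Y,X=np.mgrid[y0:y1,x0:x1];return (w*X).sum()/w.sum(),(w*Y).sum()/w.sum(),(w>0).sum()
c=blob("top",316,346,228,256,70);print(c,atz("top",c[:2],.13))
b=blob("top",245,256,254,265,115);print(b,atz("top",b[:2],.078))
b=blob("scene",242,252,221,232,150);print(b,atz("scene",b[:2],.078))
p=np.array([.53104,-.08686,.1702]);W=lambda P:R.from_euler('z',p[2]).apply(P)+[p[0],p[1],0]
# overlay
th=np.linspace(0,2*np.pi,24)
circ=lambda c,rr,z:np.c_[rr*np.cos(th),rr*np.sin(th),0*th]+c
L=[circ(np.array([0,0,137.5]),24,0),circ(np.array([0,0,137.5]),18,0)]
box=np.array([[45,125,89],[45,245,89],[-65,245,38],[-65,125,38],[45,125,89]]);L.append(box)
L.append(np.array([mid(228)+7*n-25*u+0*n,mid(228)+7*n+25*u,mid(138)+7*n+25*u,mid(138)+7*n-25*u,mid(228)+7*n-25*u]))
L.append(np.array([btn+8*(np.cos(t)*u+np.sin(t)*np.array([0,1,0])) for t in th]))
l=lev(.02);L.append(np.array([hinge,l-[0,12,0],l+[0,12,0],hinge]))
L.append(np.array([[-65,125,0],[-65,245,0]]))
out=[]
for nm,x0,y0,w,h in(("scene",222,200,130,70),("top",228,222,130,62)):
    k=6;c=cv2.resize(im[nm][y0:y0+h,x0:x0+w],None,fx=k,fy=k,interpolation=cv2.INTER_CUBIC)
    if nm=="top": c=np.clip(c*1.5,0,255).astype(np.uint8); 
    for P in L: cv2.polylines(c,[(((proj(nm,W(P/1e3))-[x0,y0]+.5)*k)).astype(int)],False,(0,0,255),1)
    out.append(c[:,:])
o=np.vstack(out);o=cv2.resize(o,None,fx=.75,fy=.75,interpolation=cv2.INTER_AREA);print(o.shape);cv2.imwrite("pics/ov.png",o)
```

```text
cup [ 0.53710033 -0.08333483  0.1375    ] [ 0.52530319 -0.08342708  0.1375    ]
btn [0.47928286 0.11477203 0.078     ] [0.48244032 0.12012085 0.078     ]
(np.float64(330.5763695911076), np.float64(241.44774712187376), np.int64(413)) [ 0.52498334 -0.08344695  0.13      ]
(np.float64(249.97139830508473), np.float64(260.06726694915255), np.int64(70)) [0.48122619 0.12065002 0.078     ]
(np.float64(246.84651162790698), np.float64(227.8953488372093), np.int64(16)) [0.47530936 0.11204351 0.078     ]
(594, 585, 3)
```

View pics/ov.png

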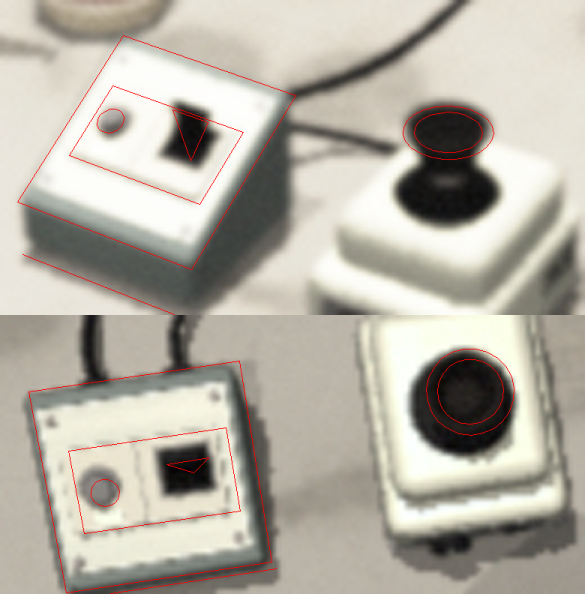

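The overlay puts the button, lever and cup rim within about 3 mm of the image, with the button at world (0.479, 0.118, 0.078), the lever at (0.495, 0.070, 0.094) and the cup axis at (0.531, -0.087). I'll move to the breaker with the fingers closed.

Call:
servo_tool(increments="0.6 2 0 0 0 -0.025 0;1.3 4.15 0 0 0 -0.025 0;1.3 4.15 0 0 0 -0.025 0;1.3 4.15 0 0 0 -0.025 0;1.3 4.15 0 0 0 -0.025 0;1.3 4.15 0 0 0 -0.025 0;1.3 4.15 0 0 0 -0.025 0;1.3 4.15 0 0 0 -0.025 0", force=20)

```text
t: 0.9
eef_pos: [0.3396, -0.3176, 0.2434]
tool_rot: [180.0, -0.0, -170.5]
contact_force: [0.9, -0.1, 1.1]
grip_width: 0.335
grasp_force: 0.0
```

Call:
servo_tool(increments="1.3 4.15 0 0 0 0 0;1.3 4.15 0 0 0 0 0;1.3 4.15 0 0 0 0 0;1.3 4.15 0 0 0 0 0;1.3 4.15 0 0 0 0 0;1.3 4.15 0 0 0 0 0;1.3 4.15 0 0 0 0 0;1.3 4.15 0 0 0 0 0")

```text
t: 1.7
eef_pos: [0.4436, 0.0145, 0.2436]
tool_rot: [180.0, 0.0, -170.4]
contact_force: [1.2, -0.6, -0.2]
grip_width: 0.014
grasp_force: 0.0
```

Call:
servo_tool(increments="0.8 2.6 -1.5 0 0 0 0;0.9 2.6 -1.5 0 0 0 0;0.9 2.6 -1.5 0 0 0 0;0.9 2.6 -2 0 0 0 0;0 0 -2 0 0 0 0;0 0 -2 0 0 0 0;0 0 -2 0 0 0 0;0 0 0 0 0 0 0")

```text
t: 2.5
eef_pos: [0.4769, 0.1157, 0.116]
tool_rot: [-179.9, -0.3, -170.4]
contact_force: [0.1, -0.5, 0.4]
grip_width: 0.005
grasp_force: 0.0
```

Run:
```python
from h import *
s=r.read_state();print(s["eef_pos"],s["contact_force"])
o=[]
for nm,x0,y0,w,h in(("scene",222,180,110,80),("top",225,210,110,80)):
    c=r.capture(nm)[:,:,::-1].copy();cv2.imwrite(f"pics/{nm}1.png",c)
    o.append(cv2.resize(c[y0:y0+h,x0:x0+w],None,fx=3.6,fy=3.6,interpolation=cv2.INTER_CUBIC))
cv2.imwrite("pics/b1.png",np.hstack(o))
```

```text
[0.47687484 0.11569515 0.11602959] [ 0.12589098 -0.54025695  0.3901206 ]
```

View pics/b1.png

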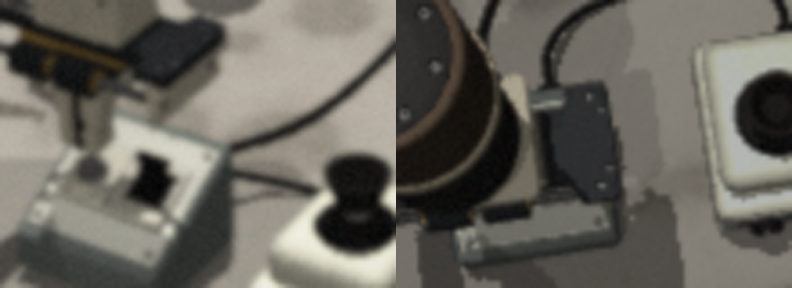

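The scene crop shows the closed fingertips just above the button at crop (92,168), with the lever still up at (150,180). I'll press in small steps.

Call:
servo_tool(increments="0.1 0.1 -0.7 0 0 0 0;0 0 -0.6 0 0 0 0;0 0 -0.1 0 0 0 0;0 0 -0.1 0 0 0 0;0 0 -0.1 0 0 0 0;0 0 -0.1 0 0 0 0;0 0 -0.1 0 0 0 0;0 0 0 0 0 0 0")

```text
t: 3.4
eef_pos: [0.4796, 0.1176, 0.1005]
tool_rot: [-180.0, -0.0, -170.4]
contact_force: [0.2, -0.3, 0.5]
grip_width: -0.001
grasp_force: 0.0
```

Call:
servo_tool(increments="0 0 -0.1 0 0 0 0;0 0 -0.1 0 0 0 0;0 0 -0.1 0 0 0 0;0 0 -0.1 0 0 0 0;0 0 0 0 0 0 0;0 0 0 0 0 0 0;0 0 0 0 0 0 0;0 0 0 0 0 0 0")

```text
t: 4.2
eef_pos: [0.48, 0.1178, 0.0968]
tool_rot: [180.0, 0.0, -170.4]
contact_force: [1.1, 0.2, 3.5]
grip_width: 0.005
grasp_force: 1.7
```

Call:
servo_tool(increments="0 0 -0.1 0 0 0 0;0 0 -0.1 0 0 0 0;0 0 0 0 0 0 0;0 0 0 0 0 0 0;0 0 0 0 0 0 0;0 0 0 0 0 0 0;0 0 0 0 0 0 0;0 0 0 0 0 0 0")

```text
t: 5.0
eef_pos: [0.4805, 0.118, 0.095]
tool_rot: [180.0, 0.1, -170.4]
contact_force: [4.0, 0.3, 5.2]
grip_width: 0.006
grasp_force: 2.6
```

Run:
```python
from h import *
print(r.read_state()["contact_force"])
a=cv2.imread("pics/scene1.png");c=r.capture("scene")[:,:,::-1].copy()
f=lambda c:cv2.resize(c[200:260,225:290],None,fx=6,fy=6,interpolation=cv2.INTER_CUBIC)
cv2.imwrite("pics/b2.png",np.hstack([f(a),f(c)]))
```

```text
[3.97105963 0.27908218 5.21631478]
```

View pics/b2.png

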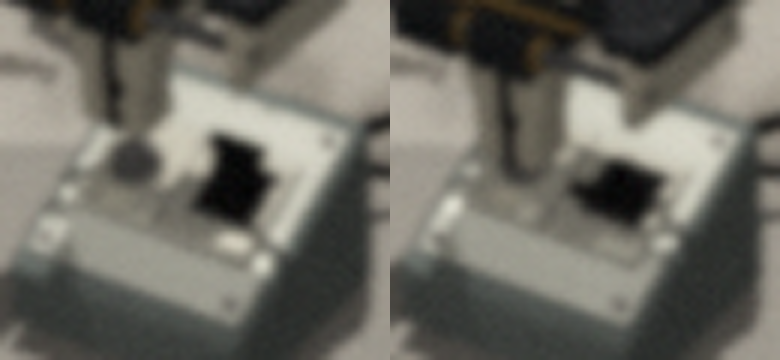

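The lever's black shape now leans down the slope, at crop (620,190) compared with (235,180) before. The breaker has tripped. Next I'll lift off and go below the lever.

Call:
servo_tool(increments="0 0 1.5 0 0 0 0;0 0 2.2 0 0 0 0;-1.4 -1.8 0 0 0 0 0;-1.4 -1.8 0 0 0 0 0;-0.6 -2 0 0 0 0 0;0 0 -1.5 0 0 0 0;0 0 -1.5 0 0 0 0;0 0 -1 0 0 0 0")

```text
t: 5.85
eef_pos: [0.444, 0.0608, 0.0901]
tool_rot: [-180.0, -0.2, -170.4]
contact_force: [0.3, 1.1, 0.2]
grip_width: 0.005
grasp_force: 0.0
```

Call:
servo_tool(increments="0 0 -0.4 0 0 0 0;0 0 0 0 0 0 0;0 0 0 0 0 0 0;0 0 0 0 0 0 0;0 0 0 0 0 0 0;0 0 0 0 0 0 0;0 0 0 0 0 0 0;0 0 0 0 0 0 0")

```text
t: 6.65
eef_pos: [0.4457, 0.0617, 0.0877]
tool_rot: [180.0, 0.0, -170.4]
contact_force: [0.7, -0.1, -0.3]
grip_width: 0.007
grasp_force: 0.0
```

Call:
servo_tool(increments="0.49 0.08 0.18 0 0 0 0;0.49 0.08 0.18 0 0 0 0;0.49 0.08 0.18 0 0 0 0;0.49 0.08 0.18 0 0 0 0;0.49 0.08 0.18 0 0 0 0;0.49 0.08 0.18 0 0 0 0;0 0 0 0 0 0 0;0 0 0 0 0 0 0")

```text
t: 7.45
eef_pos: [0.4746, 0.0661, 0.0983]
tool_rot: [-180.0, -0.1, -170.4]
contact_force: [-3.9, -1.3, 3.4]
grip_width: 0.0
grasp_force: 2.2
```

Call:
servo_tool(increments="0.1 0.02 0.04 0 0 0 0;0.1 0.02 0.04 0 0 0 0;0.1 0.02 0.04 0 0 0 0;0.1 0.02 0.04 0 0 0 0;0.1 0.02 0.04 0 0 0 0;0.1 0.02 0.04 0 0 0 0;0 0 0 0 0 0 0;0 0 0 0 0 0 0")

```text
t: 8.25
eef_pos: [0.4814, 0.0678, 0.1009]
tool_rot: [180.0, 0.0, -170.4]
contact_force: [0.1, 0.3, 0.6]
grip_width: 0.006
grasp_force: 0.3
```

Run:
```python
from h import *
a=r.capture("top")[:,:,::-1];c=r.capture("scene")[:,:,::-1].copy()
f=lambda c,x,y:cv2.resize(c[y:y+60,x:x+65],None,fx=6,fy=6,interpolation=cv2.INTER_CUBIC)
cv2.imwrite("pics/b3.png",np.hstack([f(c,225,200),f(a,228,225)]))
```

```text
(no output)
```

View pics/b3.png

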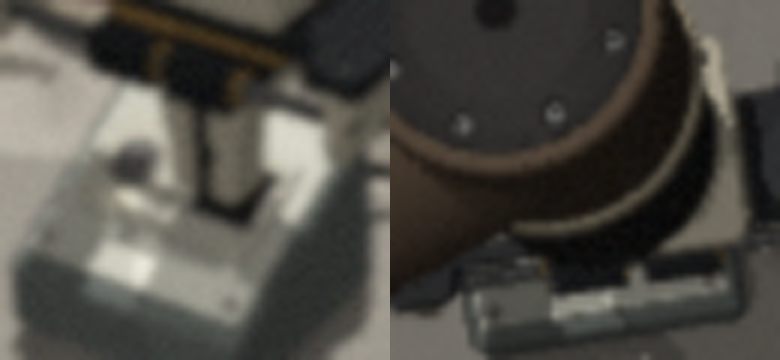

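The finger is on the downhill face with the lever hidden behind it and black showing at its base. I'll keep pushing towards the stop, watching the force.

Call:
servo_tool(increments="0.1 0.02 0.02 0 0 0 0;0.1 0.02 0.02 0 0 0 0;0.1 0.02 0.02 0 0 0 0;0 0 0 0 0 0 0;0 0 0 0 0 0 0;0 0 0 0 0 0 0;0 0 0 0 0 0 0;0 0 0 0 0 0 0")

```text
t: 9.15
eef_pos: [0.484, 0.0682, 0.1014]
tool_rot: [180.0, -0.0, -170.4]
contact_force: [-1.2, -0.3, 0.2]
grip_width: 0.007
grasp_force: 0.4
```

Call:
servo_tool(increments="0.1 0.02 0.02 0 0 0 0;0.1 0.02 0.02 0 0 0 0;0.1 0.02 0.02 0 0 0 0;0 0 0 0 0 0 0;0 0 0 0 0 0 0;0 0 0 0 0 0 0;0 0 0 0 0 0 0;0 0 0 0 0 0 0")

```text
t: 9.95
eef_pos: [0.487, 0.0688, 0.102]
tool_rot: [-180.0, -0.0, -170.4]
contact_force: [-1.2, -0.8, -2.1]
grip_width: 0.008
grasp_force: 0.8
```

Call:
servo_tool(increments="0.1 0.02 0.02 0 0 0 0;0.1 0.02 0.02 0 0 0 0;0.1 0.02 0.02 0 0 0 0;0 0 0 0 0 0 0;0 0 0 0 0 0 0;0 0 0 0 0 0 0;0 0 0 0 0 0 0;0 0 0 0 0 0 0")

```text
t: 10.75
eef_pos: [0.4891, 0.0692, 0.1022]
tool_rot: [-180.0, -0.1, -170.4]
contact_force: [-5.3, 0.4, 0.8]
grip_width: 0.003
grasp_force: 2.6
```

Call:
servo_tool(increments="0.1 0.02 0.02 0 0 0 0;0.1 0.02 0.02 0 0 0 0;0.1 0.02 0.02 0 0 0 0;0 0 0 0 0 0 0;0 0 0 0 0 0 0;0 0 0 0 0 0 0;0 0 0 0 0 0 0;0 0 0 0 0 0 0")

```text
t: 11.55
eef_pos: [0.4895, 0.0691, 0.1022]
tool_rot: [-180.0, -0.4, -170.4]
contact_force: [-14.7, 3.0, 6.0]
grip_width: 0.004
grasp_force: 6.8
```

Hard stop reached at 15 N. I'll back off down the slope and look.

Call:
servo_tool(increments="-0.5 -0.08 -0.1 0 0 0 0;-1 -0.17 -0.3 0 0 0 0;-1 -0.17 -0.3 0 0 0 0;-1 -0.17 -0.3 0 0 0 0;-1 -0.2 0 0 0 0 0;-0.5 0 2 0 0 0 0;0 -3 3 0 0 0 0;0 -4 1.5 0 0 0 0")

```text
t: 12.35
eef_pos: [0.4438, -0.0073, 0.1605]
tool_rot: [180.0, 0.2, -170.2]
contact_force: [1.1, -0.5, 0.1]
grip_width: 0.006
grasp_force: 0.0
```

Call:
servo_tool(increments="0 -4 3 0 0 0 0;0 -4 3 0 0 0 5;0 -4 2 0 0 0 6;0.5 -4 1 0 0 0 6;1 -4 0 0 0 0 6;1 -4 0 0 0 0 6;1 -4 0 0 0 0 6;1 -4 0 0 0 0 6")

```text
t: 13.15
eef_pos: [0.4879, -0.3294, 0.2483]
tool_rot: [-180.0, 0.0, -170.4]
contact_force: [1.2, 1.2, 0.5]
grip_width: 0.579
grasp_force: 0.0
```

Run:
```python
from h import *
a=r.capture("top")[:,:,::-1];c=r.capture("scene")[:,:,::-1].copy();cv2.imwrite("pics/scene4.png",c);cv2.imwrite("pics/top4.png",a)
print(r.read_state()["contact_force"])
f=lambda c,x,y:cv2.resize(c[y:y+60,x:x+65],None,fx=6,fy=6,interpolation=cv2.INTER_CUBIC)
cv2.imwrite("pics/b4.png",np.hstack([f(c,225,200),f(a,228,225)]))
```

```text
[-1.16395992  1.66334285 -0.52067668]
```

View pics/b4.png

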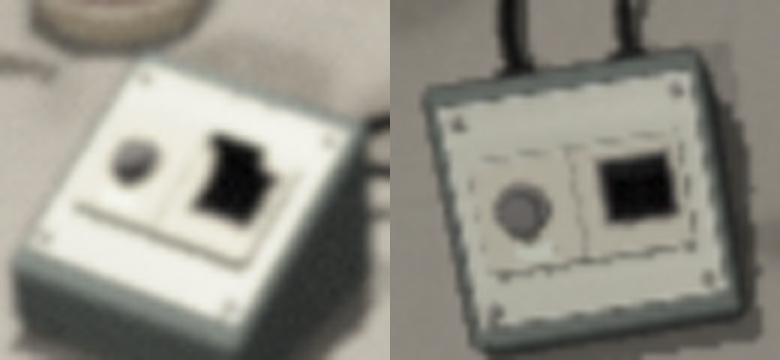

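The lever shape matches the start picture (up at (235,180) in the scene crop) and the button is out, so the breaker is latched. Now for the tube.

Call:
servo_tool(increments="1.5 -1.1 0 0 0 0 6;1.5 -1.1 0 0 0 0 6;1.5 -1.1 0 0 0 0 6;1.5 -1.1 0 0 0 0 6;1 -1.1 0 0 0 0 6;0 0 -2 0 0 0 6;0 0 -3 0 0 0 6;0 0 -2 0 0 0 6")

```text
t: 14.05
eef_pos: [0.5573, -0.3818, 0.1763]
tool_rot: [179.9, -0.1, -170.4]
contact_force: [-0.0, 0.5, -1.3]
grip_width: 0.685
grasp_force: 0.0
```

Run:
```python
from h import *
s=r.read_state();print(s["eef_pos"],s["contact_force"])
c=r.capture("scene")[:,:,::-1].copy();a=r.capture("top")[:,:,::-1]
f=lambda c,x,y:cv2.resize(c[y:y+90,x:x+100],None,fx=4,fy=4,interpolation=cv2.INTER_CUBIC)
cv2.imwrite("pics/b5.png",np.hstack([f(c,375,240),f(a,395,195)]))
```

```text
[ 0.55727621 -0.38180188  0.176332  ] [-0.02696682  0.53736131 -1.27583839]
```

View pics/b5.png

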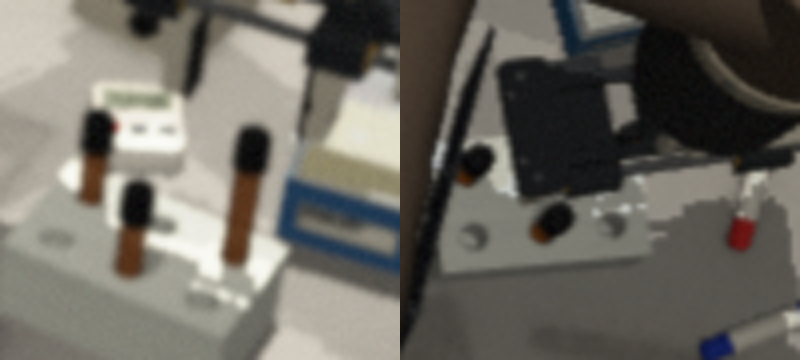

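The fingertips straddle the tall tube's cap at crop (252,130), centred to within a few millimetres. I'll descend and grip.

Call:
servo_tool(increments="0.5 -0.2 0 0 0 0 6;0 0 -1.5 0 0 0 6;0 0 -1.5 0 0 0 6;0 0 -1.5 0 0 0 6;0 0 -1.5 0 0 0 6;0 0 -1.5 0 0 0 6;0 0 -0.5 0 0 0 6;0 0 0 0 0 0 6")

```text
t: 14.95
eef_pos: [0.5625, -0.3847, 0.0968]
tool_rot: [179.9, -0.1, -170.4]
contact_force: [-0.0, -1.2, 0.8]
grip_width: 0.683
grasp_force: 0.0
```

Call:
servo_tool(increments="0 0 0 0 0 0 3;0 0 0 0 0 0 2.2;0 0 0 0 0 0 2;0 0 0 0 0 0 1.8;0 0 0 0 0 0 1.7;0 0 0 0 0 0 1.5;0 0 0 0 0 0 1.3;0 0 0 0 0 0 1.3", force=8)

```text
t: 15.75
eef_pos: [0.5632, -0.3849, 0.0983]
tool_rot: [-180.0, 0.0, -170.4]
contact_force: [-0.3, 0.1, 0.2]
grip_width: 0.211
grasp_force: 8.0
```

Call:
servo_tool(increments="0 0 0 0 0 0 0.5;0 0 0 0 0 0 0.5;0 0 0 0 0 0 0.5;0 0 0 0 0 0 0.5;0 0 0 0 0 0 0.5;0 0 0 0 0 0 0.5;0 0 0 0 0 0 0.5;0 0 0 0 0 0 0.5", force=20)

```text
t: 16.55
eef_pos: [0.5631, -0.3849, 0.0982]
tool_rot: [-180.0, 0.0, -170.4]
contact_force: [-0.3, -0.3, 1.0]
grip_width: 0.204
grasp_force: 20.0
```

Call:
servo_tool(increments="0 0 0.5 0 0 0 0.5;0 0 1 0 0 0 0.5;0 0 2 0 0 0 0.5;0 0 2.5 0 0 0 0.5;0 0 2.5 0 0 0 0.5;0 0 2.5 0 0 0 0.5;0 0 2.5 0 0 0 0.5;0 0 2 0 0 0 0.5")

```text
t: 17.35
eef_pos: [0.5632, -0.385, 0.2559]
tool_rot: [-179.9, 0.1, -170.4]
contact_force: [-0.6, 0.9, 0.2]
grip_width: 0.203
grasp_force: 20.0
```

Run:
```python
from h import *
s=r.read_state();print(s["eef_pos"],s["contact_force"])
c=r.capture("scene")[:,:,::-1].copy()
t=s["eef_pos"];print(proj("scene",[t-[0,0,.0882],t+[0,0,.0418],t-[0,0,.017],t+[0,0,.021]])-[360,200])
cv2.imwrite("pics/b6.png",cv2.resize(c[200:320,360:500],None,fx=5,fy=5,interpolation=cv2.INTER_CUBIC))
```

```text
[ 0.56319587 -0.38499007  0.25588732] [-0.58472398  0.85389744  0.24160597]
[[79.28738569 64.09764404]
 [87.81222914 13.48183266]
 [83.83984655 37.17425674]
 [86.38421393 22.02068012]]
```

View pics/b6.png

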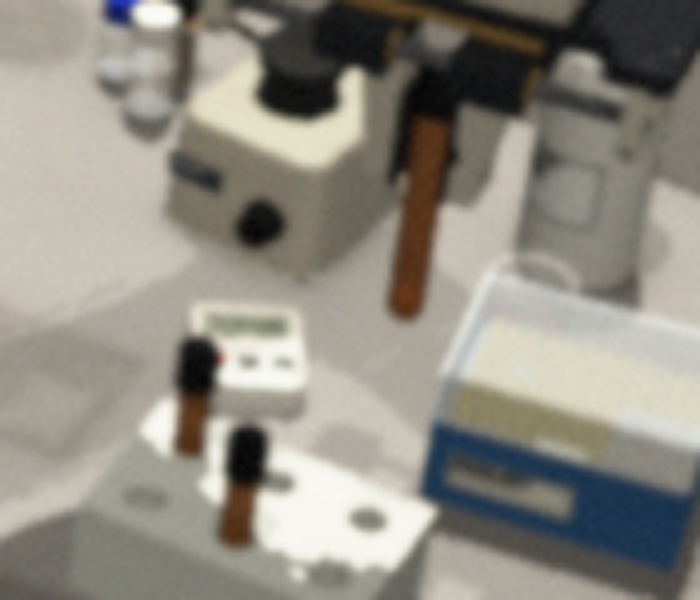

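The tall tube hangs nearly vertical in the grip with its bottom at crop (404,315). The short tubes and the timer are undisturbed. I'll carry it over the cup.

Call:
servo_tool(increments="-0.2 2 0 0 0 0 0.5;-0.4 4 0 0 0 0 0.5;-0.4 4 0 0 0 0 0.5;-0.4 4 0 0 0 0 0.5;-0.4 4 0 0 0 0 0.5;-0.4 4 0 0 0 0 0.5;-0.4 4 0 0 0 0 0.5;-0.4 2 0 0 0 0 0.5")

```text
t: 18.2
eef_pos: [0.5327, -0.1024, 0.2541]
tool_rot: [180.0, 0.1, -170.3]
contact_force: [0.4, -0.8, -0.7]
grip_width: 0.204
grasp_force: 20.0
```

Call:
servo_tool(increments="-0.1 1 0 0 0 0 0.5;-0.1 0.9 0 0 0 0 0.5;0 0 -0.5 0 0 0 0.5;0 0 -0.5 0 0 0 0.5;0 0 -0.5 0 0 0 0.5;0 0 0 0 0 0 0.5;0 0 0 0 0 0 0.5;0 0 0 0 0 0 0.5")

```text
t: 19.0
eef_pos: [0.5312, -0.0862, 0.2382]
tool_rot: [-180.0, -0.0, -170.4]
contact_force: [-0.1, 0.6, -0.0]
grip_width: 0.204
grasp_force: 20.0
```

Run:
```python
from h import *
s=r.read_state();print(s["eef_pos"],s["contact_force"])
c=r.capture("scene")[:,:,::-1].copy()
t=s["eef_pos"];m=[.5315,-.086,.1375];print((proj("scene",[t-[0,0,.0882],t+[0,0,.0418],m])-[270,190])*6)
cv2.imwrite("pics/b7.png",cv2.resize(c[190:280,270:370],None,fx=6,fy=6,interpolation=cv2.INTER_CUBIC))
```

```text
[ 0.53121769 -0.08618463  0.23817578] [-0.06115821  0.61814501 -0.03345752]
[[306.06463673 206.84155191]
 [310.12006581 -77.85289255]
 [305.78960113 232.03766929]]
```

View pics/b7.png

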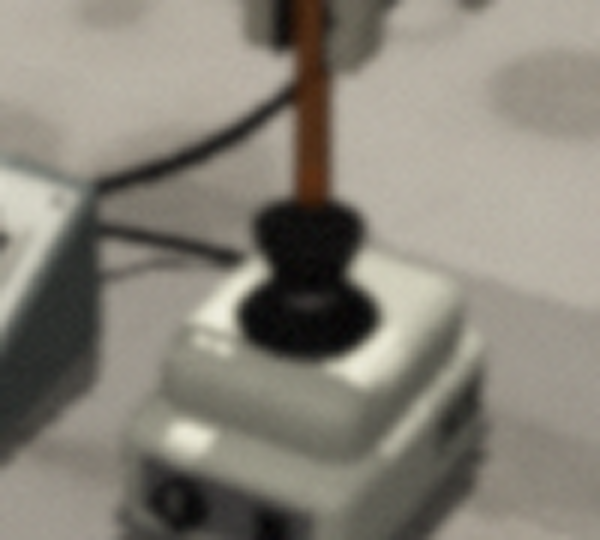

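The tube bottom at crop (312,208) is centred over the cup mouth, whose rim spans x 254–365, to within about 1 mm. I'll descend.

Call:
servo_tool(increments="0 0 -0.5 0 0 0 0.5;0 0 -0.5 0 0 0 0.5;0 0 -0.5 0 0 0 0.5;0 0 -0.4 0 0 0 0.5;0 0 -0.3 0 0 0 0.5;0 0 -0.3 0 0 0 0.5;0 0 -0.2 0 0 0 0.5;0 0 0 0 0 0 0.5")

```text
t: 19.85
eef_pos: [0.531, -0.0858, 0.2109]
tool_rot: [180.0, -0.0, -170.4]
contact_force: [-0.4, -0.2, -0.1]
grip_width: 0.208
grasp_force: 20.0
```

Call:
servo_tool(increments="0 0 -0.2 0 0 0 0.5;0 0 -0.1 0 0 0 0.5;0 0 -0.1 0 0 0 0.5;0 0 -0.1 0 0 0 0.5;0 0 0 0 0 0 0.5;0 0 0 0 0 0 0.5;0 0 0 0 0 0 0.5;0 0 0 0 0 0 0.5")

```text
t: 20.65
eef_pos: [0.5311, -0.0858, 0.2062]
tool_rot: [-180.0, 0.0, -170.4]
contact_force: [0.1, -0.1, 0.1]
grip_width: 0.204
grasp_force: 20.0
```

Call:
servo_tool(increments="0 0 -0.1 0 0 0 0.5;0 0 -0.1 0 0 0 0.5;0 0 -0.1 0 0 0 0.5;0 0 0 0 0 0 0.5;0 0 0 0 0 0 0.5;0 0 0 0 0 0 0.5;0 0 0 0 0 0 0.5;0 0 0 0 0 0 0.5")

```text
t: 21.45
eef_pos: [0.5311, -0.0859, 0.2032]
tool_rot: [-180.0, 0.0, -170.4]
contact_force: [-0.8, -0.6, 4.1]
grip_width: 0.204
grasp_force: 20.0
```

Call:
servo_tool(increments="0 0 -0.1 0 0 0 0.5;0 0 -0.1 0 0 0 0.5;0 0 0 0 0 0 0.5;0 0 0 0 0 0 0.5;0 0 0 0 0 0 0.5;0 0 0 0 0 0 0.5;0 0 0 0 0 0 0.5;0 0 0 0 0 0 0.5")

```text
t: 22.25
eef_pos: [0.5313, -0.0858, 0.2014]
tool_rot: [-180.0, 0.0, -170.4]
contact_force: [-1.2, 0.3, 5.8]
grip_width: 0.203
grasp_force: 20.0
```

Call:
servo_tool(increments="0 0 -0.1 0 0 0 0.5;0 0 -0.1 0 0 0 0.5;0 0 0 0 0 0 0.5;0 0 0 0 0 0 0.5;0 0 0 0 0 0 0.5;0 0 0 0 0 0 0.5;0 0 0 0 0 0 0.5;0 0 0 0 0 0 0.5")

```text
t: 23.05
eef_pos: [0.5315, -0.0859, 0.1996]
tool_rot: [-180.0, 0.1, -170.4]
contact_force: [-0.6, -0.2, 6.7]
grip_width: 0.204
grasp_force: 20.0
```

Call:
servo_tool(increments="0 0 -0.1 0 0 0 0.5;0 0 0 0 0 0 0.5;0 0 0 0 0 0 0.5;0 0 0 0 0 0 0.5;0 0 0 0 0 0 0.5;0 0 0 0 0 0 0.5;0 0 0 0 0 0 0.5;0 0 0 0 0 0 0.5")

```text
t: 23.85
eef_pos: [0.532, -0.0859, 0.1992]
tool_rot: [-180.0, 0.1, -170.4]
contact_force: [-0.6, -0.4, 9.9]
grip_width: 0.206
grasp_force: 20.0
```

Call:
servo_tool(increments="0 0 -0.1 0 0 0 0.5;0 0 0 0 0 0 0.5;0 0 0 0 0 0 0.5;0 0 0 0 0 0 0.5;0 0 0 0 0 0 0.5;0 0 0 0 0 0 0.5;0 0 0 0 0 0 0.5;0 0 0 0 0 0 0.5")

```text
t: 24.65
eef_pos: [0.5328, -0.086, 0.1991]
tool_rot: [-179.9, 0.2, -170.3]
contact_force: [0.0, 0.5, 14.4]
grip_width: 0.205
grasp_force: 20.0
```

Run:
```python
from h import *
c=r.capture("scene")[:,:,::-1].copy()
cv2.imwrite("pics/b8.png",cv2.resize(c[180:280,220:370],None,fx=5,fy=5,interpolation=cv2.INTER_CUBIC))
```

```text
(no output)
```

View pics/b8.png

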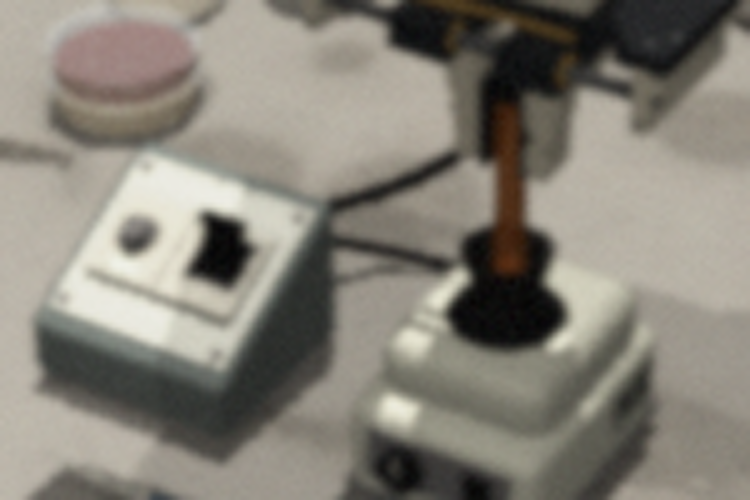

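The tube stands upright and centred in the pressed-down cup at crop (508,265), and the lever is up at (220,245). The push is 14 N on the stop, so I'm handing in.

```bash
python3 -c "
from cell import r
print(r.close_job())"
```

```text
the job is handed in; nothing more can be done
None
```

I handed the job in: the breaker was tripped and re-latched, and the tall tube is gripped upright in the cup and held on its stop at about 14 N; the interface returned no verdict.

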